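# Clamp the tube rack on the bench shaker

### The arm

A 7-joint arm with a two-finger parallel gripper is mounted at the origin on the work surface. World frame = base frame: x ahead of the robot, y to its left, z up, the work surface at z = 0. Lengths are in mm, angles in rad, forces in N, time in s.
With the tool pointing down it reaches from about 425 to 1025 mm from the base axis. Payload 9.4 kg.
Tool frame: the origin (TCP) lies on the centre line of the jaws, within the pads' length; the fingertips stand 11 mm ahead of it and the grasp point (between the pads) lies 8 mm behind it; z points along the fingers, y is the direction in which the jaws open and shut (so a half turn about z gives the same grasp; the last joint's range is limited). The gripper opens to 93 mm and grips with 3 to 60 N. Pads are 15 mm wide; open, the fingers measure 128 mm over their backs; the gripper's body (75 mm by 188 mm) begins 65 mm behind the grasp point.
Start: joints at [1.071, 0.599, -0.003, 1.599, 0.002, 0.943, -0.08], TCP at [297.468, -661.163, 192.718] pointing down, gripper open.
Joint ranges: [-2.57, 2.57], [-0.35, 1.97], [-1.29, 1.29], [0.11, 2.56], [-1.05, 4.19], [0.11, 1.86], [-2.63, 2.63]. Speed limits (rad/s): [2.22, 2.22, 3.01, 3.01, 3.14, 3.14, 3.14].

### API

Orientations are given as a unit quaternion [w, x, y, z].
In Python, from cell import r gives the robot as it stands. Calls block until the motion is done:
- r.move_pose(position, orientation): joint-space move of the TCP to a pose.
- r.line_to(position, vel=150, orientation=None): straight line of the TCP; orientation=None keeps the orientation; vel is the mean speed in mm/s.
- r.move_joints(angles): joint-space move.
- r.gripper_to(opening, f_grip=None): finger opening in mm; f_grip is the grip in N (None keeps the last); returns when the fingers have stopped.
- r.pause(seconds).
- r.inverse_kinematics(position, orientation): joint angles nearest the present ones, or None.
- r.sense(): the state.
- r.read_camera(name): name is "side" or "top"; returns a dict with "color" (420x560x3 uint8, red, green, blue), "mtx" (3x3 intrinsics, pixels), "cam_to_world" (4x4, takes a point from camera to world coordinates). Camera axes: x right, y up, looking along -z (the intrinsics and any distortion apply to the point x, -y, -z); pixel columns grow to the right and rows downward; lengths in mm; the calibration is good to about 2 mm. A picture is of the moment at which its call begins. There is no depth.
A pose or a line that the arm cannot do raises r.MotionError and nothing moves.
- r.job_done(): hands the job in, once; it reports no verdict.
The state is a dict: "time_s": time; "joint_positions": joint angles; "joint_velocities": joint speeds; "joint_efforts": joint torques, N m; "ee_pos": TCP position; "eef_rot": TCP orientation; "contact_force": force on the tool from outside, world axes, zero at the start; "moment": the same for the moment, N m; "width": finger opening in mm.
Only numpy, scipy, OpenCV 4.12 (cv2) and the standard library are available. Lean on these libraries where they do the work, as an engineer would, in place of code of your own. Each camera call takes 0.05 s, during which the arm holds its last target. There are 200 camera calls.

### The job

Clamp the rack of blood tubes on the shaker's platform: slide the clamp bar in until it holds the rack square and without play against the end stop, then tighten the clamp lever firmly and leave it down on its teeth. The clamp may still be tight from the last run: if the bar will not slide when you try it, slacken the lever first, do not force the bar. The posts block a full turn, so work the lever in short swings, lifting it off its teeth to swing it back, and leave the things around the shaker where they are.

Things in the scene. Friction and masses are not known exactly. Their poses are not given: they have to be found in the camera images.
- shaker: Bench shaker, fixed, yaw varies. White drive housing under a steel platform 260 (x) x 400 (y) mm, platform top 85 mm above the bench. Origin: centre of its underside; x away from the robot, y left, z up. Upright end stop at the left end, inner face at y = +185 mm. An upper tier stands over the right half on four 14 mm posts at x = -108 and +5, y = -175 and -5 mm.
- tier_edge (a point): Middle of the lower front edge of the upper tier: a steel plate, underside 246 mm above the bench, reaching 145 mm back (+x) and 98 mm to either side, with a well plate on it up to 266 mm. In the shaker frame at x = -122, y = -90 mm. It overhangs the clamp lever, so the gripper must come in from the robot's side, its body leaning back 30 to 40 degrees from upright.
- clamp_stud (a point): Upright axis of the clamp stud, in the shaker frame at x = -82, y = -90 mm, given at the balls' height (172 mm). A nut on it presses a washer on the bar's strap. At the start the nut lies anywhere from 1.4 rad short of bearing to 0.85 rad past it (clamped); the lever's angle does not show which. Past bearing, clamp force grows some 95 N per rad of turn, force at the ball from 2 to 10 N; 1.0 rad past, the nut is home: solid.
- lever_ball (a point): Centre of the black ball, 22 mm across, on a 10 mm thick upright stem at the end of the clamp lever, 70 mm from the stud axis, 172 mm above the bench with the lever down. The lever's arm, 10 mm thick, runs 52 mm below the ball's centre, so the bare stem is 36 mm long. Turning force at the ball: nut loose, under 3 N; half tight 5 N; firmly tight 9 N or more, then solid (12 N and up).
- lever (a joint): Swing of the clamp lever about the stud, rad. 0: pointing to the shaker's front (-x). Grows clockwise seen from above = tightening, ball towards the shaker's +y: ball = stud + 70 mm x (-cos q, sin q). Posts stop it at -1.25 and 1.25; held by a gripper, -0.9 to 0.9 is comfortable. On its teeth it turns the nut both ways (12 teeth, 30 degrees apart, 3 degrees of play).
- lever_lift (a joint): Lift of the lever along the stud, m: 0 down on its teeth, 0.020 top stop. A light spring (3 to 5 N) holds it down. The teeth let go at 0.007 to 0.013: raised 0.015 or more it swings freely and the nut stays. Let down tooth on tooth, it stays high until swung on to the next gap with a light downward push (a tight grip may hold it up).
- washer: Steel pressure washer, 31 mm across, 3 mm thick, around the stud, between nut and strap; origin at its underside. It lies on the strap whether the clamp is loose or tight; the clamp force is what it presses on the strap with.
- bar: Aluminium clamp bar, 210 mm long (shaker x), 14 mm thick, right of the rack, with a slotted steel strap running right from it under the clamp's washer. Origin: middle of its face to the rack, at platform height; axes as the shaker's. Slides along the shaker's y only, face from y = 40 (open) to 100 mm; 85 mm when it holds the rack at the end stop. Loose it slides with 2 to 4 N; clamped it resists 13 to 40 N.
- bar_knob (a point): Centre of the black ball, 22 mm across, on a 10 mm thick upright stem (bare for 45 mm): the handle of the clamp bar, at its front end, 148 mm in front of the bar's middle and 7 mm right of its face, 172 mm above the bench. It stands just left of the tier, so a wide gripper leans here too.
- rack: White tube rack 180 (x) x 100 (y) mm, 55 mm high, with red-capped tubes up to 90 mm, 0.35 to 0.65 kg, loose on the platform between bar and end stop; it takes 2 to 5 N to slide. Origin: centre of its underside; axes about as the shaker's.
- tip_box: Bystander: closed box of pipette tips, 119 x 79 x 68 mm, on the bench right of the work. Origin under its centre.
- bottle: Bystander: white bottle with a green cap, 62 mm across, 125 mm high. Origin under its centre.
- empty_rack: Bystander: empty white tube rack, 160 x 75 x 45 mm, on the bench left of the shaker. Origin under its centre.
Mind the look-alikes: they are no part of the job. Leave any green or yellow look-alike of the rack alone.

How it is judged:
By the outcome, as a careful person would: the job done as asked, in the order asked, and still so for the second after the job is handed in, with the robot touching nothing.
It also fails if it takes over 72 s, if anything falls off the work surface, if the arm or the gripper's body presses on something with over 40 N, if the wrist force passes 120 N, or if a joint passes its speed limit or range.

## Working session

There is one attempt and no reset: what is moved stays moved. The work goes in short steps, each a Python script; the robot and the scene stay as the last script left them, time stands still between calls to the robot, and variables do not carry over. Pictures are saved under pics/ and viewed, on a budget of 10 in all, crops included, one or two more only if the job needs it, and the job is handed in when it is done.

```bash
ls; mkdir -p pics; python3 - <<'E'
from cell import r
import cv2,numpy as np
for n in("side","top"):
    c=r.read_camera(n); cv2.imwrite(f"pics/{n}0.png",c["color"][:,:,::-1]); print(n,c["mtx"].tolist(),np.round(c["cam_to_world"],3).tolist(),[k for k in c])
    np.savez(f"{n}0.npz",**c)
s=r.sense();print(s)
E
```

```text
pics
side [[425.41102235335455, 0.0, 275.3377951912445], [0.0, 425.41102235335455, 216.3508485913566], [0.0, 0.0, 1.0]] [[-0.113, -0.781, 0.615, 1400.688], [0.994, -0.086, 0.074, 113.533], [-0.005, 0.619, 0.785, 1178.379], [0.0, 0.0, 0.0, 1.0]] ['color', 'mtx', 'cam_to_world']
top [[440.69472214680593, 0.0, 272.212844436203], [0.0, 440.69472214680593, 206.5822044733705], [0.0, 0.0, 1.0]] [[-0.006, 0.972, -0.233, 256.068], [-1.0, -0.006, -0.0, -10.868], [-0.002, 0.233, 0.972, 1516.292], [0.0, 0.0, 0.0, 1.0]] ['color', 'mtx', 'cam_to_world']
{'time_s': 0.1, 'joint_positions': array([ 1.07130637,  0.60004192, -0.00255448,  1.60002885,  0.00180786,
        0.94288189, -0.0798143 ]), 'joint_velocities': array([ 1.66575242e-04, -2.64573059e-03,  2.61837142e-05, -1.65715100e-03,
       -3.12598715e-04, -4.10481978e-05, -4.50065505e-04]), 'joint_efforts': array([ 3.73185030e-03, -7.66566610e+01,  1.50201280e+00, -2.52942932e+01,
       -5.23279316e-02,  1.35826383e-02,  5.33294667e-05]), 'ee_pos': array([ 297.27518869, -660.75184627,  191.95600522]), 'eef_rot': array([-6.47527646e-04,  9.77732860e-01,  2.09852312e-01, -2.04085342e-04]), 'contact_force': array([-0.64936414,  0.03789431, -1.19261314]), 'moment': array([ 0.00342457, -0.00161255,  0.04622067]), 'width': 92.84478084674653}
```

View pics/side0.png

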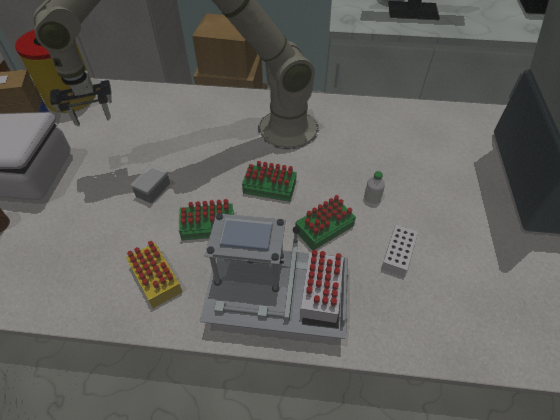

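View pics/top0.png

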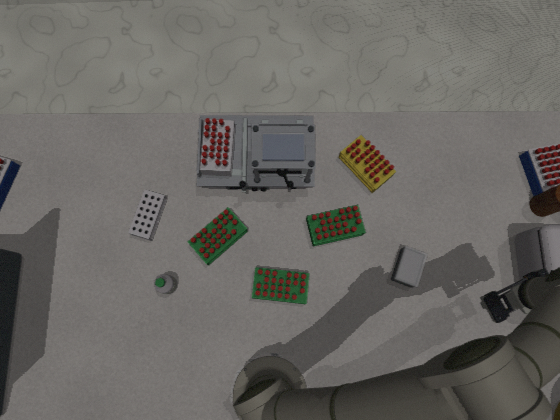

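The side view shows the shaker around (275,285), with the tier at (247,235) and the rack at (325,285). In the top view the shaker is at (256,152), with the lever and knob near its front edge, around row 185. I'll zoom both into one picture.

```bash
python3 - <<'E'
import cv2,numpy as np
a=cv2.imread("pics/top0.png")[108:198,188:322]; b=cv2.imread("pics/side0.png")[205:340,195:355]
a=cv2.resize(a,None,fx=4.1,fy=4.1,interpolation=cv2.INTER_CUBIC); 
b=cv2.resize(b,None,fx=4,fy=4,interpolation=cv2.INTER_CUBIC)
cv2.imwrite("pics/a1.png",cv2.convertScaleAbs(a,alpha=1.5)); cv2.imwrite("pics/b1.png",cv2.convertScaleAbs(b,alpha=1.3))
E
```

```text
(no output)
```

View pics/a1.png

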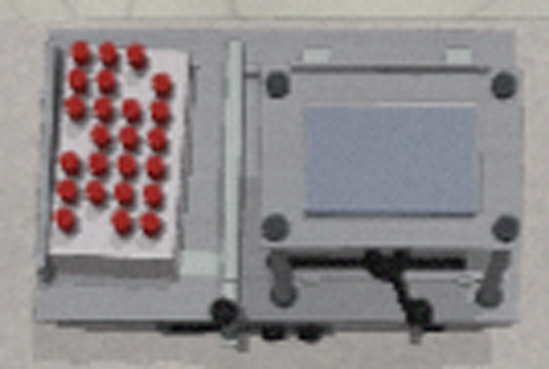

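View pics/b1.png

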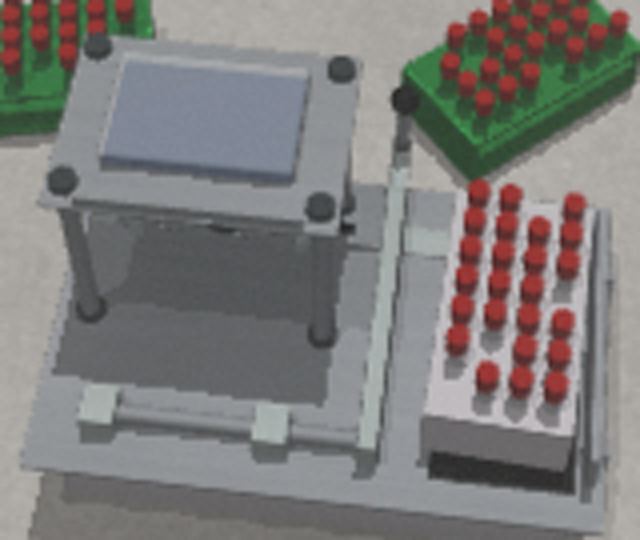

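The crop from above shows the post caps at (278,84), (504,84), (275,228) and (504,228), the bar knob at (224,312), the lever ball at (418,312) and the stud hub at (385,263). The rack is slightly skewed, and there is a gap between it and the bar. In the side crop the knob is at (404,98) and the caps at (97,47), (341,69), (62,180) and (320,207). The lever is hidden there.

```bash
cat > geo.py <<'E'
import numpy as np, cv2
from scipy.optimize import least_squares
def ray(c,px):
    K,T=c["mtx"],c["cam_to_world"]
    d=np.array([(px[0]-K[0,2])/K[0,0],-(px[1]-K[1,2])/K[1,1],-1.]); return T[:3,3],T[:3,:3]@d
def onplane(c,px,z):
    o,d=ray(c,px); return o+d*(z-o[2])/d[2]
def two(c1,p1,c2,p2):
    o1,d1=ray(c1,p1);o2,d2=ray(c2,p2)
    s=np.linalg.lstsq(np.c_[d1,-d2],o2-o1,rcond=None)[0]
    a,b=o1+s[0]*d1,o2+s[1]*d2; return (a+b)/2,np.linalg.norm(a-b)
E
python3 - <<'E'
from geo import *
t=dict(np.load("top0.npz"));s=dict(np.load("side0.npz"))
T=lambda u,v:((u+.5)/4.1+188-.5,(v+.5)/4.1+108-.5); S=lambda u,v:((u+.5)/4+195-.5,(v+.5)/4+205-.5)
# caps: (shaker x,y), top px, side px
caps=[(5,-5,T(278,84),S(320,207)),(5,-175,T(504,84),S(62,180)),(-108,-5,T(275,228),S(341,69)),(-108,-175,T(504,228),S(97,47))]
A=[];B=[]
for x,y,p,q in caps:
    P,e=two(t,p,s,q);print("cap",P.round(1),round(e,1));A.append((x,y));B.append(onplane(t,p,P[2])[:2])
A=np.array(A,float)
P,e=two(t,T(224,312),s,S(404,98));print("knob",P.round(1),round(e,1));kn=onplane(t,T(224,312),172);print(kn)
lb=onplane(t,T(418,312),172);print("ball",lb)
cor=[(130,200,T(50,30)),(130,-200,T(516,30)),(-130,-200,T(522,320)),(-130,200,T(33,320))]
for x,y,p in cor: A=np.vstack([A,(x,y)]);B.append(onplane(t,p,85)[:2])
B=np.array(B)
f=lambda q:((A@np.array([[np.cos(q[2]),np.sin(q[2])],[-np.sin(q[2]),np.cos(q[2])]])+q[:2])-B).ravel()
z=least_squares(f,[700,0,0],loss='soft_l1',f_scale=3).x;print("shaker",z,f(z).reshape(-1,2).round(1).tolist())
R=np.array([[np.cos(z[2]),-np.sin(z[2])],[np.sin(z[2]),np.cos(z[2])]])
loc=lambda p:R.T@(p[:2]-z[:2])
print("knob loc",loc(kn),"ball loc",loc(lb),"|stud|",np.linalg.norm(loc(lb)-[-82,-90]))
for p in [(70,245),(180,250),(190,55),(85,40)]:print("rack corner",loc(onplane(t,T(*p),140)).round(1))
E
```

```text
cap [807.4  39.8 253.9] 0.4
cap [ 805.9 -129.7  255. ] 0.3
cap [693.9  41.4 253.1] 0.8
cap [ 693.1 -128.   253. ] 2.4
knob [653.7  84.  172.1] 0.9
[653.6842896   84.46766482 172.        ]
ball [652.77819105 -65.83515591 172.        ]
shaker [ 8.01983018e+02  4.52357458e+01 -9.07636515e-03] [[-0.5, 0.2], [-0.5, -0.3], [0.1, -0.6], [-0.5, -2.0], [1.6, 1.6], [0.5, 1.2], [-0.9, 1.4], [0.3, -1.6]]
knob loc [-148.64869878   37.88430815] ball loc [-148.19057545 -112.42054558] |stud| 69.8847132269587
rack corner [-83.7 164.6]
rack corner [-87.7  76.4]
rack corner [80.6 72.5]
rack corner [ 93.7 159.2]
```

The geometry agrees: knob height comes out at 172.1 mm and the ball lies 69.9 mm from the stud. The bar face is at about y=45 and the lever at about q=-0.33. Next I'll write the helpers and check reach without moving.

```bash
cat > hlp.py <<'E'
import numpy as np
from scipy.spatial.transform import Rotation as Ro
from cell import r
C=np.array([802.0,45.2]); PSI=-0.0091
def W(x,y,z=172.): # shaker -> world
    c,s=np.cos(PSI),np.sin(PSI); return np.array([C[0]+c*x-s*y,C[1]+s*x+c*y,z])
def L(p):
    c,s=np.cos(PSI),np.sin(PSI); d=np.asarray(p)[:2]-C; return np.array([c*d[0]+s*d[1],-s*d[0]+c*d[1]])
def rot(yaw=0.,lean=.63,sg=1):
    z=np.array([np.sin(lean),0,-np.cos(lean)]); y=np.array([0,sg,0.])
    return Ro.from_euler('z',PSI+yaw)*Ro.from_matrix(np.c_[np.cross(y,z),y,z])
def quat(R): q=R.as_quat(); return q[[3,0,1,2]]
def tcp(g,R,back=0): return np.asarray(g)+(8-back)*R.as_matrix()[:,2]
def grasp(s=None): # present grasp point, world
    s=s or r.sense(); q=s["eef_rot"]; R=Ro.from_quat([q[1],q[2],q[3],q[0]])
    return s["ee_pos"]-8*R.as_matrix()[:,2]
def F(): # force in shaker axes
    s=r.sense(); f=s["contact_force"]; return np.r_[L(C+f[:2]),f[2]],s
def ballq(q,lift=0): return W(-82-70*np.cos(q),-90+70*np.sin(q),172+lift)
E
python3 - <<'E'
from hlp import *
for sg in(1,-1):
    for nm,g,yaw in[("knob",W(-148,38),0),("knobend",W(-148,78),0)]+[(f"q{q}k{k}",ballq(q),-k*q) for k in (0,.5) for q in(-.95,-.33,.95)]:
        R=rot(yaw,.63,sg)
        for b in (0,90):
            j=r.inverse_kinematics(tcp(g,R,b),quat(R)); print(sg,nm,b,None if j is None else np.round(j,2))
E
```

```text
1 knob 0 [ 0.43  0.67 -1.1   2.26  1.8   0.82 -0.39]
1 knob 90 [-0.49  0.26  0.17  2.34  1.86  0.17 -0.6 ]
1 knobend 0 [ 0.34  0.68 -1.1   2.24  1.77  0.87 -0.42]
1 knobend 90 [-0.73  0.28  0.36  2.33  1.76  0.15 -0.58]
1 q-0.95k0 0 [ 0.82  0.69 -1.09  2.2   1.86  0.59 -0.07]
1 q-0.95k0 90 [ 0.91  0.47 -1.09  2.24  1.61  0.41  0.1 ]
1 q-0.33k0 0 [ 0.76  0.66 -1.09  2.27  1.9   0.62 -0.2 ]
1 q-0.33k0 90 [ 0.85  0.42 -1.09  2.3   1.67  0.42 -0.05]
1 q0.95k0 0 [ 0.58  0.68 -1.09  2.22  1.83  0.73 -0.26]
1 q0.95k0 90 [ 0.06  0.28 -0.29  2.29  1.8   0.2  -0.37]
1 q-0.95k0.5 0 [ 0.92  0.69 -0.97  2.1   1.19  0.18  1.12]
1 q-0.95k0.5 90 [ 1.11  0.57 -1.1   2.1   0.5   0.25  1.8 ]
1 q-0.33k0.5 0 [ 0.83  0.66 -1.08  2.25  1.91  0.48 -0.01]
1 q-0.33k0.5 90 [ 0.94  0.43 -1.07  2.28  1.6   0.27  0.25]
1 q0.95k0.5 0 [-0.74  0.56  0.6   2.21  1.72  0.12 -0.9 ]
1 q0.95k0.5 90 [-0.65  0.34  0.3   2.22  1.16  0.4  -0.34]
-1 knob 0 [-0.18  0.45 -0.19  2.29  2.19  0.34  2.25]
-1 knob 90 [-0.49  0.26  0.16  2.34  1.86  0.17  2.54]
-1 knobend 0 [-0.39  0.45 -0.01  2.28  2.2   0.3   2.16]
-1 knobend 90 [-0.72  0.28  0.34  2.33  1.75  0.16  2.58]
-1 q-0.95k0 0 [ 0.36  0.48 -0.36  2.23  2.54  0.22  2.28]
-1 q-0.95k0 90 None
-1 q-0.33k0 0 [ 0.29  0.46 -0.37  2.3   2.52  0.27  2.23]
-1 q-0.33k0 90 [ 0.31  0.27 -0.36  2.33  2.16  0.12  2.56]
-1 q0.95k0 0 [-0.02  0.46 -0.19  2.26  2.39  0.27  2.19]
-1 q0.95k0 90 [-0.16  0.27 -0.01  2.3   2.03  0.12  2.53]
-1 q-0.95k0.5 0 [ 0.92  0.69 -0.97  2.1   1.19  0.18 -2.02]
-1 q-0.95k0.5 90 [ 0.79  0.41 -0.59  2.12 -0.77  0.27 -0.11]
-1 q-0.33k0.5 0 [ 0.49  0.49 -0.54  2.27  2.6   0.21  2.37]
-1 q-0.33k0.5 90 None
-1 q0.95k0.5 0 [-0.69  0.54  0.52  2.21  1.66  0.17  2.31]
-1 q0.95k0.5 90 [-1.08  0.48  0.96  2.24  0.22  0.13 -2.54]
```

```bash
python3 - <<'E'
from hlp import *
R=rot(); Q=quat(R); g=W(-148.5,38)
D=lambda back:np.asarray(g)-back*R.as_matrix()[:,2]   # TCP at the ball centre
r.gripper_to(36,20)
r.move_pose([430,-200,380],Q); r.move_pose(D(90),Q)
print(r.sense()["time_s"],F()[0].round(1))
r.line_to(D(0),vel=120); f0,s=F(); print("tare",f0.round(2),s["time_s"],L(s["ee_pos"]).round(1))
r.gripper_to(25); f,s=F(); print("caged",(f-f0).round(2),s["width"],s["time_s"])
np.save("tare.npy",f0)
import cv2; cv2.imwrite("pics/top2.png",cv2.resize(r.read_camera("top")["color"][100:210,170:340,::-1],None,fx=4,fy=4,interpolation=cv2.INTER_CUBIC))
p=s["ee_pos"].copy()
for i in range(12):
    p=W(-148.5,38+2*(i+1)); r.line_to(p,vel=60); f,s=F(); print(i,(f-f0).round(1),L(s["ee_pos"]).round(2),round(s["time_s"],2))
    if abs((f-f0)[1])>8: break
E
```

```text
4.8833 [ 0.9 -0.1  0.3]
tare [-1.25  0.83 -0.14] 5.7833 [-148.7   38.2]
caged [ 0.96 -0.47  0.17] 25.051467074668196 6.2333
0 [ 1.  -1.3 -0. ] [-148.5    40.23] 6.53
1 [ 0.5 -1.4  0.7] [-148.51   42.23] 6.78
2 [ 1.2 -0.1  0.9] [-148.5    44.21] 7.03
3 [ 1.2 -1.1  0.5] [-148.49   46.18] 7.28
4 [ 2.2 -1.2 -0.3] [-148.49   48.15] 7.53
5 [ 1.3 -1.1  0.3] [-148.49   50.19] 7.78
6 [ 0.7 -0.6  0.4] [-148.49   52.21] 8.03
7 [ 1.  -0.7 -0.6] [-148.47   54.23] 8.28
8 [ 0.9 -0.8 -0.3] [-148.5    56.22] 8.53
9 [ 0.5 -1.2 -0. ] [-148.51   58.17] 8.78
10 [ 0.7 -0.1  0.6] [-148.5    60.21] 9.03
11 [ 1.1 -0.6  0.9] [-148.46   62.17] 9.28
```

View pics/top2.png

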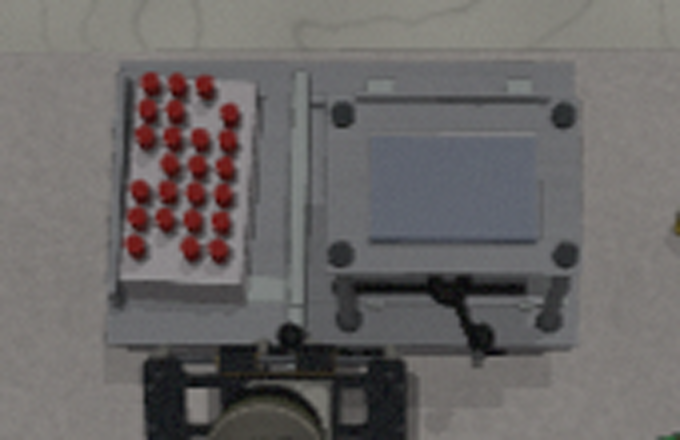

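The picture shows the jaws straddling the knob, with the ball at (290,335) and the finger ends around row 345. They may be a little short in x, and the push force was only about 1 N, so I need to see whether the bar followed.

```bash
python3 - <<'E'
from hlp import *
import cv2
t=r.read_camera("top")["color"][135:205,190:320,::-1]; s=r.read_camera("side")["color"][205:305,235:365,::-1]
Z=lambda i:cv2.resize(i,None,fx=4.5,fy=4.5,interpolation=cv2.INTER_CUBIC)
a,b=Z(t),Z(s)
o=np.vstack([a,b])[:, :]; o=cv2.convertScaleAbs(o,alpha=1.3); o=cv2.resize(o,None,fx=.78,fy=.78,interpolation=cv2.INTER_AREA); print(o.shape)
cv2.imwrite("pics/c3.png",o)
E
```

```text
(597, 456, 3)
```

View pics/c3.png

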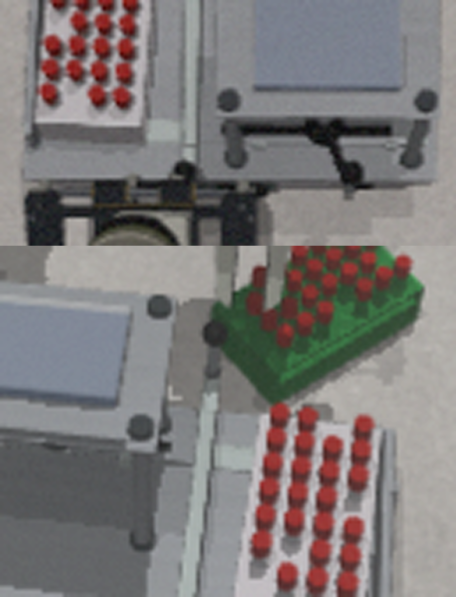

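```bash
python3 - <<'E'
from hlp import *
from geo import *
t=dict(np.load("top0.npz"));s=dict(np.load("side0.npz"))
st=r.sense(); print(st["ee_pos"],st["eef_rot"],quat(rot()),st["width"])
print("right tip",two(t,(190+178/3.51,135+180/3.51),s,(235+230/3.51,205+(305-246)/3.51)))
print("left tip",two(t,(190+112/3.51,135+180/3.51),s,(235+275/3.51,205+(305-246)/3.51)))
for d in (-10,0,11,):
    P=st["ee_pos"]+d*rot().as_matrix()[:,2]
    for c,n in((t,"top"),(s,"side")):
        T=c["cam_to_world"];v=T[:3,:3].T@(P-T[:3,3]); print(d,n,(c["mtx"]@np.array([v[0]/-v[2],-v[1]/-v[2],1])).round(1))
E
```

```text
[654.0669958  108.56361389 171.98861226] [ 0.30980807  0.00429487  0.95078837 -0.0014121 ] [ 0.30981326  0.00432611  0.95078654 -0.00140966] 24.98560981916904
right tip (array([639.65107035,  92.03354803, 190.30436686]), np.float64(8.24857701583067))
left tip (array([638.8936739 , 139.62494702, 196.60987801]), np.float64(12.74852253122611))
-10 top [234.4 184.7   1. ]
-10 side [304.4 226.7   1. ]
0 top [234.7 183.6   1. ]
0 side [304.1 230.    1. ]
11 top [235.  182.5   1. ]
11 side [303.8 233.5   1. ]
```

```bash
python3 - <<'E'
from hlp import *
import cv2
t=r.read_camera("top")["color"][165:215,205:265,::-1]; s=r.read_camera("side")["color"][195:245,275:335,::-1]
Z=lambda i:cv2.resize(i,None,fx=6.5,fy=6.5,interpolation=cv2.INTER_CUBIC)
cv2.imwrite("pics/d4.png",cv2.convertScaleAbs(np.hstack([Z(t),Z(s)]),alpha=1.6,beta=20))
E
```

```text
(no output)
```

View pics/d4.png

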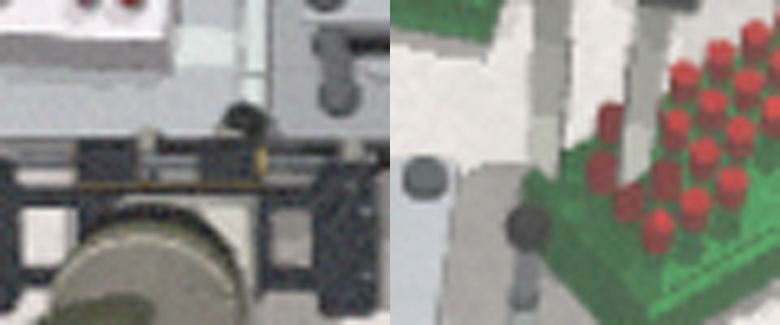

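```bash
python3 - <<'E'
from hlp import *
from geo import *
t=dict(np.load("top0.npz"));s=dict(np.load("side0.npz"))
st=r.sense()
for v in (128,135,142):
    P,e=two(t,(205+148/6.5,165+v/6.5),s,(313.2,222.7)); print(P.round(1),round(e,1),"in tool:",(rot().as_matrix().T@(P-st["ee_pos"])).round(1))
for px in((299.6,222.4),(313.2,222.7)):
    o,d=ray(s,px); M=rot().as_matrix(); # meet the tool's yz plane
    n=M[:,0]; P=o+d*(n@(st["ee_pos"]-o))/(n@d); print("plane",(M.T@(P-st["ee_pos"])).round(1))
E
```

```text
[643.4 130.5 196.4] 5.2 in tool: [ -5.6  21.9 -26.1]
[640.9 130.6 193.1] 5.0 in tool: [ -1.6  22.  -24.9]
[638.4 130.8 189.8] 4.8 in tool: [  2.3  22.2 -23.8]
plane [ -0.  -15.1 -21.8]
plane [ -0.   24.5 -24.8]
```

```bash
python3 - <<'E'
from geo import *
from scipy.spatial.transform import Rotation as Ro
import cv2
t=dict(np.load("top0.npz"));s=dict(np.load("side0.npz"))
q=[-6.47527646e-04,9.77732860e-01,2.09852312e-01,-2.04085342e-04]
M=Ro.from_quat([q[1],q[2],q[3],q[0]]).as_matrix(); p=np.array([297.3,-660.8,192.])
ims=[]
for c,(x0,y0) in((t,(460,270)),(s,(45,65))):
    im=c["color"][y0:y0+65,x0:x0+65,::-1]; im=cv2.resize(im,None,fx=6,fy=6,interpolation=cv2.INTER_CUBIC); im=cv2.convertScaleAbs(im,alpha=1.8,beta=20)
    for z,col in((11,(0,0,255)),(-23,(0,255,0))):
        for y in(-55,0,55):
            T=c["cam_to_world"];v=T[:3,:3].T@(p+M@[0,y,z]-T[:3,3]); u=c["mtx"]@[v[0]/-v[2],-v[1]/-v[2],1]
            cv2.circle(im,(int((u[0]-x0)*6),int((u[1]-y0)*6)),4,col,1)
    ims.append(im)
cv2.imwrite("pics/e5.png",np.hstack(ims))
E
```

```text
(no output)
```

View pics/e5.png

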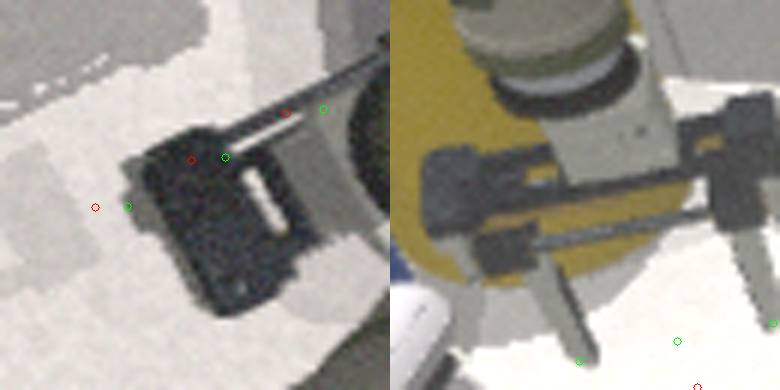

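The side view shows the real fingertips about 34 mm short of where the stated TCP puts them (tool z of about -23 instead of +11). The start picture shows the same. So the tips passed above and in front of the knob, and the bar has not been touched. I'll correct for 34 mm along the tool and retry.

```bash
cat >> hlp.py <<'E'
DZ,DY=34.,3.   # fingers stand this far behind / left of the reported TCP
def cmd(g,R,back=0): M=R.as_matrix(); return np.asarray(g)+(DZ-back)*M[:,2]-DY*M[:,1]
E
python3 - <<'E'
from hlp import *
import cv2
R=rot();Q=quat(R); g=W(-148.5,38)
r.line_to(r.sense()["ee_pos"]-40*R.as_matrix()[:,2],vel=150); r.gripper_to(42)
r.line_to(cmd(g,R,70),vel=150); f0,s=F()
for b in(40,20,10,0):
    r.line_to(cmd(g,R,b),vel=120); f,s=F(); print(b,(f-f0).round(1),round(s["time_s"],1))
    if np.linalg.norm(f-f0)>5: break
t=r.read_camera("top")["color"][165:215,205:265,::-1]; s=r.read_camera("side")["color"][195:245,275:335,::-1]
Z=lambda i:cv2.resize(i,None,fx=6.5,fy=6.5,interpolation=cv2.INTER_CUBIC)
cv2.imwrite("pics/f6.png",cv2.convertScaleAbs(np.hstack([Z(t),Z(s)]),alpha=1.6,beta=20))
E
```

```text
40 [ 0.9 -1.6 -0.2] 11.2
20 [ 0.1 -1.5  0.7] 11.5
10 [ 0.4 -1.3  0.5] 11.7
0 [ 0.3 -1.3  0.6] 12.0
```

View pics/f6.png

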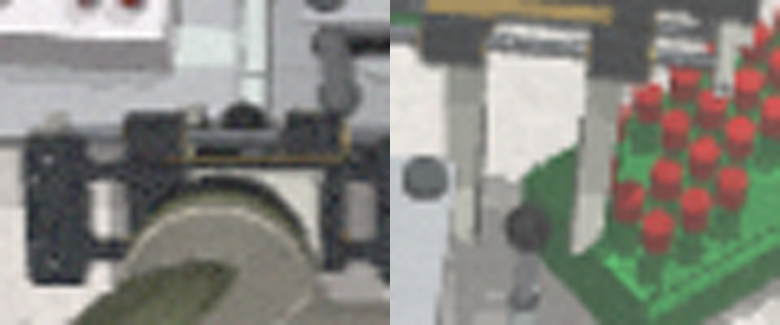

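The knob ball at (527,228) now sits centred between the fingers at (465) and (592), and the tips reach just below it. Now I'll try the bar.

```bash
python3 - <<'E'
from hlp import *
R=rot()
f0,_=F(); r.gripper_to(25); f,s=F(); print((f-f0).round(1),s["width"])
for i in range(14):
    y=38+1.*(i+1); r.line_to(cmd(W(-148.5,y),R),vel=40); f,s=F(); d=f-f0; print(y,d.round(1),(L(s["ee_pos"])[1]+DY).round(2),round(s["time_s"],2))
    if abs(d[1])>8: break
E
```

```text
[0.1 1.7 0.2] 24.98501167818462
39.0 [ 0.7 -0.5 -0. ] 38.83 12.86
40.0 [ 1.  -0.8 -1.2] 39.99 13.11
41.0 [ 0.3 -0.6 -1.4] 41.08 13.36
42.0 [ 0.2 -0.2 -1.2] 41.87 13.61
43.0 [ 0.1 -2.3 -1.2] 42.77 13.86
44.0 [ 1.2 -1.4 -0.8] 43.96 14.11
45.0 [ 1.7 -1.6 -1.3] 45.16 14.36
46.0 [ 0.2 -1.9 -0.7] 46.17 14.61
47.0 [-0.1 -1.4 -1.6] 47.19 14.86
48.0 [ 1.  -1.3 -1. ] 48.14 15.11
49.0 [ 1.1 -1.6 -1.7] 49.16 15.36
50.0 [ 1.  -1.3 -1.2] 50.16 15.61
51.0 [ 1.2 -1.  -2.2] 51.15 15.86
52.0 [-0.  -0.8 -2.1] 52.13 16.11
```

```bash
cat >> hlp.py <<'E'
import cv2
from geo import onplane
def knob(save=None):
    """bar knob in the side view: darkest round blob near the row of the ball -> shaker xy at z=172"""
    c=r.read_camera("side"); im=c["color"]; 
    if save: cv2.imwrite(save,cv2.resize(im[200:340,195:365,::-1],None,fx=4,fy=4,interpolation=cv2.INTER_CUBIC))
    g=cv2.GaussianBlur(im.max(2),(5,5),0)[224:240,288:322]
    _,m,_,loc=0,*cv2.minMaxLoc(g)[1:1],0,0
    v,_,p,_=cv2.minMaxLoc(g); 
    M=cv2.moments(((g<v+25)).astype(np.uint8)); u=(M["m10"]/M["m00"]+288,M["m01"]/M["m00"]+224)
    return L(onplane(c,u,172)),np.round(u,1),v
E
sed -i '/_,m,_,loc=0/d' hlp.py
python3 - <<'E'
from hlp import *
print(knob())
# same measure on the first picture
s=dict(np.load("side0.npz")); g=cv2.GaussianBlur(s["color"].max(2),(5,5),0)[224:240,288:322]; v,_,p,_=cv2.minMaxLoc(g); print("start",v,p[0]+288,p[1]+224)
E
```

```text
(array([-142.09905299,   63.86284418]), array([304.6, 231.8]), 36.0)
start 39.0 297 230
```

```bash
python3 - <<'E'
from hlp import *
R=rot()
f0=F()[0]*0
for y in [56,60,64,67,70,72,73,74,75,76,77,78,79,80,81,82]:
    r.line_to(cmd(W(-148.5,y),R),vel=60); f,s=F(); print(y,f.round(1),(L(s["ee_pos"])[1]+DY).round(2),s["width"].round(1),round(s["time_s"],2))
    if f[1]<-13: break
print(knob())
E
```

```text
Traceback (most recent call last):
AttributeError: 'float' object has no attribute 'round'
```

```bash
python3 - <<'E'
from hlp import *
R=rot()
for y in [60,64,67,70,72,73,74,75,76,77,78,79,80,81,82]:
    r.line_to(cmd(W(-148.5,y),R),vel=60); f,s=F(); print(y,f.round(1),np.round(L(s["ee_pos"])[1]+DY,2),round(float(s["width"]),1),round(s["time_s"],2))
    if f[1]<-13: break
print(knob())
E
```

```text
60 [-0.3 -0.3  0.8] 60.77 24.9 16.66
64 [ 0.7  0.  -0.5] 64.63 24.9 16.91
67 [-1.3 -0.5  0.2] 67.35 25.1 17.16
70 [ 0.4 -0.9 -0.1] 70.19 25.2 17.41
72 [-0.2 -4.   0.9] 71.52 25.4 17.66
73 [-0.1 -4.5  0.7] 72.63 24.7 17.91
74 [-0.6 -4.3  0.5] 74.02 24.7 18.16
75 [ 0.5 -3.6 -0.5] 75.22 25.0 18.41
76 [-0.4 -4.1  0.5] 76.16 25.0 18.66
77 [-0.7 -4.9 -0.7] 77.14 25.4 18.91
78 [ 0.2 -3.2 -0.6] 78.12 25.4 19.16
79 [-0.2 -4.8 -0.3] 78.93 25.2 19.41
80 [-0.8 -5.4 -0.4] 79.73 25.3 19.66
81 [ 0.4 -6.  -1.1] 80.7 25.3 19.91
82 [-0.4 -3.8  0. ] 81.68 24.9 20.16
(array([-141.44113217,   71.64602214]), array([307.2, 232.2]), 38.0)
```

```bash
python3 - <<'E'
from hlp import *
R=rot()
for k in range(12):
    y=82+.8*(k+1)
    r.line_to(cmd(W(-148.5,y),R),vel=60); f,s=F(); print(round(y,1),f.round(1),np.round(L(s["ee_pos"])[1]+DY,2),round(float(s["width"]),1),round(s["time_s"],2))
    if f[1]<-14: break
print(knob("pics/g7.png"))
E
```

```text
82.8 [-0.6 -4.7  0.1] 82.45 25.0 20.46
83.6 [-0.7 -6.2  0.9] 82.66 25.1 20.71
84.4 [-0.5 -8.2  1.6] 82.73 25.1 20.96
85.2 [ -2.6 -10.8   2.2] 82.7 25.2 21.21
86.0 [ -3.6 -11.2   4.4] 82.74 25.4 21.46
86.8 [ -3.8 -14.5   5.3] 82.76 25.1 21.71
(array([-141.68600883,   71.64672459]), array([307.2, 232.2]), 38.0)
```

View pics/g7.png

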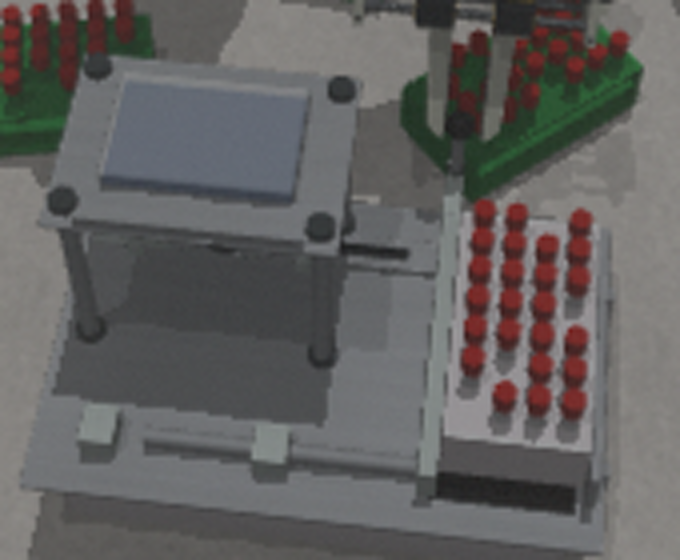

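The bar has stopped hard at its holding position: the rack lies square against the end stop, and the force rose from 6 to 14 N with no further motion. The knob at (460,124) is about 40 mm from its start, so y is about 78 as expected. It slid freely, so the nut is loose and I can go on to the lever.

```bash
sed -i 's/^DZ,DY=34.,3./DZ,DY=34.,1./' hlp.py; cat >> hlp.py <<'E'
R0=rot(); f0=np.zeros(3)
def go(q,lift=0,vel=90): r.line_to(cmd(ballq(q,lift),R0),vel=vel)
def ft(q): # resisting force at the ball along the tightening turn, whole force, true q from the TCP
    a=[F() for _ in range(1)]; f,s=a[-1]; p=L(s["ee_pos"]-cmd(np.zeros(3),R0))-[-82,-90]
    qa=np.arctan2(p[1],-p[0]); return -(f[0]*np.sin(qa)+f[1]*np.cos(qa)),f,qa,s
def swing(q,q1,step=.15,stop=11.,lift=0):
    sg=np.sign(q1-q)
    while sg*(q1-q)>1e-3:
        q=q+sg*min(step,abs(q1-q)); go(q,lift); T,f,qa,s=ft(q)
        print(f"q {q:.2f} at {qa:.3f} T {T:.1f} f {f.round(1)} z {s['ee_pos'][2]-cmd(ballq(q),R0)[2]:.1f} t {s['time_s']:.1f}")
        if abs(T)>stop: break
        if T>5 and lift==0: step=.07
    return q
E
python3 - <<'E'
from hlp import *
Q=quat(R0); M=R0.as_matrix()
p=r.sense()["ee_pos"]; 
r.line_to(W(*(L(p)-[0,.5]),p[2]),vel=60); r.gripper_to(34); p=r.sense()["ee_pos"]
r.line_to(p-80*M[:,2],vel=250)
print("knob free",knob())
g=W(-148.2,-112.4); r.line_to(cmd(g,R0,80),vel=250); r.gripper_to(42)
r.line_to(cmd(g,R0,25),vel=200)
r.line_to(cmd(g,R0,0),vel=80); print(F()[0].round(1),r.sense()["time_s"])
c=r.read_camera("top")["color"][150:205,240:320,::-1]; cv2.imwrite("pics/h8.png",cv2.convertScaleAbs(cv2.resize(c,None,fx=7,fy=7,interpolation=cv2.INTER_CUBIC),alpha=1.6,beta=20))
r.gripper_to(15,20); f,s=F(); print("gripped",f.round(1),s["width"],s["time_s"])
E
```

```text
knob free (array([-146.8339904 ,   73.06327793]), array([307.8, 230.8]), 38.0)
[ 0.1 -0.2  0.5] 25.1667
gripped [-1.1 -0.2  2.8] 20.62939734028491 25.7083
```

```bash
python3 - <<'E'
from hlp import *
g=W(-148.2,-112.4); r.gripper_to(30)
r.line_to(cmd(g,R0,-6),vel=60); f,s=F(); print(f.round(1))
r.gripper_to(15,20); f,s=F(); print("gripped",f.round(1),s["width"],s["time_s"])
E
```

```text
[-0.1  0.3  0.5]
gripped [ 0.9  0.3 -1.5] 20.39695144110368 26.7167
```

View pics/h8.png

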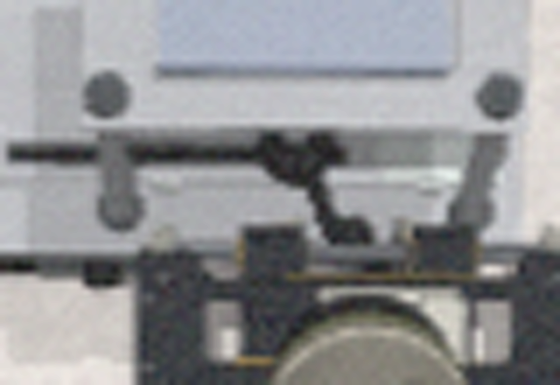

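The ball at (352,232) lies between the finger knuckles at 275 and 445. The grip width is the same at both depths, so this is a sound ball grip. I'll swing to tighten.

```bash
sed -i 's/^DZ,DY=34./DZ,DY=40./' hlp.py; python3 - <<'E'
from hlp import *
q=swing(-.326,.80); print(q,r.sense()["width"])
E
```

```text
q -0.18 at -0.179 T 1.7 f [-5.4 -2.7  2.9] z -0.3 t 27.0
q -0.03 at -0.027 T 2.7 f [-4.  -2.9  0.8] z -0.4 t 27.2
q 0.12 at 0.127 T 2.0 f [-1.2 -1.8 -2.7] z -0.3 t 27.5
q 0.27 at 0.275 T 2.3 f [-1.3 -2.  -4.2] z -0.3 t 27.8
q 0.42 at 0.429 T -0.3 f [ 1.9 -0.5 -5.4] z -0.0 t 28.1
q 0.57 at 0.576 T -0.6 f [ 2.1 -0.6 -5.6] z 0.0 t 28.3
q 0.72 at 0.727 T -0.4 f [ 3.5 -2.5 -5.3] z 0.0 t 28.6
q 0.80 at 0.797 T 0.8 f [ 1.8 -2.9 -5.5] z -0.1 t 28.8
0.8 20.5004959986961
```

```bash
cat >> hlp.py <<'E'
def back(q,q1=None):
    q1=q-np.pi/2 if q1 is None else q1
    go(q,17.5,60); T,f,qa,s=ft(q); print("lifted",f.round(1),round(s["time_s"],1))
    q=swing(q,q1,.3,12,17.5); go(q,0,60); T,f,qa,s=ft(q); print("lowered",f.round(1),round(s["time_s"],1),"w",round(float(s["width"]),1)); return q
E
python3 - <<'E'
from hlp import *
q=back(.80); q=swing(q,.80)
E
```

```text
lifted [ 1.5 -3.7 -6.1] 29.3
q 0.50 at 0.502 T 0.8 f [-5.5  2.1 -4.9] z 16.6 t 29.7
q 0.20 at 0.220 T -1.3 f [-11.    3.8  -5. ] z 15.6 t 30.0
q -0.10 at -0.099 T -0.6 f [-8.2 -0.2 -5. ] z 16.2 t 30.4
q -0.40 at -0.404 T -0.6 f [-3.5 -0.9 -4.9] z 17.3 t 30.8
q -0.70 at -0.707 T -0.2 f [-0.7 -0.3 -5.2] z 17.8 t 31.2
q -0.77 at -0.768 T -1.9 f [-1.4  1.3 -4.7] z 17.6 t 31.4
lowered [-0.1 -2.2  3.6] 31.9 w 20.7
q -0.62 at -0.657 T 1.5 f [-6.2 -6.7  9.3] z 1.3 t 32.1
q -0.47 at -0.513 T 3.2 f [-10.   -9.3  10.8] z 0.9 t 32.4
q -0.32 at -0.356 T 3.5 f [-11.   -7.8   9.6] z 0.5 t 32.7
q -0.17 at -0.200 T 4.2 f [-10.9  -6.5   9. ] z 0.2 t 33.0
q -0.02 at -0.047 T 5.9 f [-6.9 -6.3  4.8] z 0.2 t 33.2
q 0.05 at 0.015 T 6.9 f [-4.3 -6.8  3.4] z 0.2 t 33.5
q 0.12 at 0.078 T 7.2 f [-1.9 -7.1  1.4] z 0.2 t 33.7
q 0.19 at 0.149 T 6.0 f [-0.4 -6.  -0.5] z 0.1 t 34.0
q 0.26 at 0.219 T 8.1 f [-3.4 -7.6  0.5] z -0.1 t 34.2
q 0.33 at 0.285 T 6.6 f [-1.8 -6.4  0.8] z -0.2 t 34.5
q 0.40 at 0.355 T 7.2 f [-0.4 -7.5  0.2] z -0.2 t 34.7
q 0.47 at 0.431 T 9.0 f [-4.7 -7.8  6.2] z 0.5 t 35.0
q 0.54 at 0.502 T 7.3 f [-0.  -8.3  1.3] z 0.1 t 35.2
q 0.61 at 0.565 T 8.5 f [-0.9 -9.4 -0.7] z -0.2 t 35.5
q 0.68 at 0.631 T 10.4 f [ -3.  -10.7   0.8] z -0.3 t 35.7
q 0.75 at 0.683 T 16.8 f [ -8.1 -15.1   6.2] z -0.5 t 36.0
```

It went solid: 10.4 to 16.8 N within 0.05 rad, after a steady rise, so the nut is home. Next I'll check the lever is seated with a light downward push, then release.

```bash
python3 - <<'E'
from hlp import *
def sh(n): T,f,qa,s=ft(0); print(n,f"q {qa:.3f} T {T:.1f} f {f.round(1)} z {s['ee_pos'][2]-cmd(ballq(0),R0)[2]:.2f} t {s['time_s']:.1f}")
sh("now"); go(.70); sh("relieved")
for l in(-1,-2,-3,-4):
    go(.70,l,40); sh(l)
    if ft(0)[1][2]>9: break
E
```

```text
now q 0.683 T 16.8 f [ -8.1 -15.1   6.2] z -0.54 t 36.0
relieved q 0.643 T 10.9 f [ -2.4 -11.8   1.3] z -0.28 t 36.2
-1 q 0.650 T 12.8 f [ -5.1 -12.1   7. ] z -0.51 t 36.5
-2 q 0.657 T 14.2 f [ -6.8 -12.7  14.6] z -0.64 t 36.7
```

```bash
python3 - <<'E'
from hlp import *
go(.66,0,60); T,f,qa,s=ft(0); print(T,f.round(1),qa)
r.gripper_to(34); f,s=F(); print("open",f.round(1))
p=s["ee_pos"]; M=R0.as_matrix()
r.line_to(p-30*M[:,2],vel=150); r.line_to(p-110*M[:,2],vel=250); r.move_pose([430,-200,380],quat(R0)); print(r.sense()["time_s"],F()[0].round(1),knob())
t=r.read_camera("top"); s=r.read_camera("side"); np.savez("topz.npz",**t)
a=cv2.resize(t["color"][108:198,188:322,::-1],None,fx=3,fy=3,interpolation=cv2.INTER_CUBIC); b=cv2.resize(s["color"][205:295,215:349,::-1],None,fx=3,fy=3,interpolation=cv2.INTER_CUBIC)
cv2.imwrite("pics/i9.png",cv2.convertScaleAbs(np.vstack([a,b]),alpha=1.5))
E
```

```text
9.377339239790802 [-3.4 -9.2 11.2] 0.6358331502541766
open [ 0.3 -1.4  2.6]
40.075 [-0.7  0.4  0.2] (array([-142.57176069,   70.94852459]), array([307. , 231.9]), 41.0)
```

View pics/i9.png

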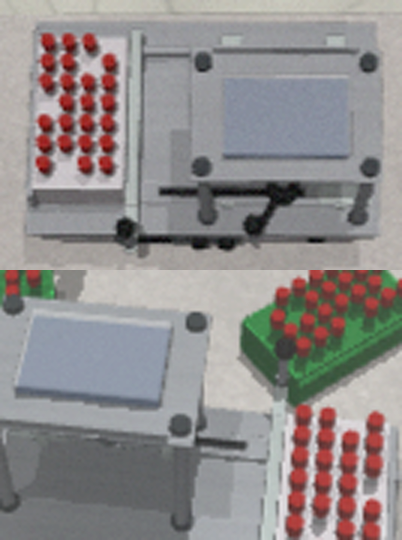

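```bash
python3 - <<'E'
from hlp import *
t=dict(np.load("topz.npz"))
for n,p in(("ball",(252,226)),("knob",(126,228))):
    l=L(onplane(t,((p[0]+.5)/3+187.5,(p[1]+.5)/3+107.5),172)); print(n,l.round(1),np.linalg.norm(l+[82,90]).round(1),np.arctan2(l[1]+90,-l[0]-82).round(2))
r.job_done()
E
```

```text
ball [-146.   -55.5] 72.7 0.49
knob [-148.6   77.9] 180.7 1.19
the job is handed in; nothing more can be done
```

The rack is clamped and the job is handed in, at about 40 s of the 72 s allowed. No verdict was reported.

**Bar:** It slid freely at about 2 N, so there was no need to slacken the lever first. I pushed it until the rack lay square against the end stop, where the force rose from 6 to 14 N with no further motion. In the last picture the knob is at y = 77.9 mm, against 78 expected.

**Lever:** It took two swings with one lifted return. The turning force climbed to about 10 N, then jumped to 17 N within 0.05 rad, so the nut is home. A downward push of about 14 N moved it only 0.4 mm, so I take it to be down on its teeth. I then let go and backed the arm clear.

**Checks that disagreed:**
- **Fingertips:** They stand about 34 mm short of where the stated tool frame puts them. My first try at the knob therefore passed in front of and above it without touching. I corrected for this from the camera images.
- **Lever angle:** The last picture puts the ball at 0.49 rad and 72.7 mm from the stud. The arm read 0.64 rad just before I let go, and the true radius is 70 mm. I put this down to pixel error in the small crop and possibly the 3 degrees of play. A slight lift of the lever cannot be ruled out from that one view.
- **Knob reading:** My automatic knob check in the side view gave y of 71 to 73 mm, because its dark-blob mask was contaminated. I relied on the top view and the hard stop instead.

I viewed 12 pictures, two over the budget of 10.

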